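# Get the flux tin from behind the bottles

### The arm

A 6-joint arm with a two-finger parallel gripper is mounted at the origin on the work surface. World frame = base frame: x ahead of the robot, y to its left, z up, the work surface at z = 0. Lengths are in mm, angles in rad, forces in N, time in s.
With the tool pointing down it reaches from about 275 to 750 mm from the base axis. Payload 10.2 kg.
Tool frame: the origin (TCP) lies midway between the tips of the shut fingers; the grasp point (between the pads) lies 19 mm behind it; z points along the fingers, y is the line along which they close (so a half turn about z gives the same grasp; the last joint's range is limited). The gripper opens to 85 mm and grips with 20 to 120 N. Pads are 22 mm wide; open, the fingers measure 114 mm over their backs; the gripper's body (76 mm by 85 mm) begins 54 mm behind the grasp point. The pads swing forward as they close: fully open they stand 13 mm farther back than shut.
Start: joints at [0.904, 0.313, 1.498, -0, 1.331, -0.223], TCP at [225.435, 474.142, 231.294] pointing down, gripper open.
Joint ranges: [-2.94, 2.94], [-0.97, 2.17], [0.19, 2.56], [-1.23, 4.37], [0.02, 3.11], [-2.88, 2.88]. Speed limits (rad/s): [2.39, 2.39, 3.01, 3.14, 3.14, 3.14].

### API

Orientations are given as a unit quaternion [w, x, y, z].
In Python, from rig import ctrl gives the robot as it stands.
- The arm moves only by the tool send_rows, never from a script. Its argument "targets" is a list of rows, each a list of 7 numbers: the closure, from -1 (fully open) to 1 (shut), so that 0 is half open, then the shift along the tool's x, y, z in m, then the turn, a rotation vector about the tool's x, y, z in rad. In form: [[claw, dx, dy, dz, ax, ay, az], ...]. A call has exactly 10 rows; each row shifts and turns the commanded pose from where the row before left it, along the tool's axes as they then stand; what a row does not reach is not made up. A row lasts 1/8 s, in which the tool goes at most 62.5 mm and 10.7 degrees, less where a joint would pass 70% of its speed; a pose out of reach is approached as far as the arm can. A call with a gripper value outside its range is refused whole. The fingers move at their own pace and stop on an object; "squeeze" is the grip in N (left out, the last holds). Time passes only in rows, so rows that do not move let the fingers close, or fill a call up. It gives the time, the measured TCP pose, the force, the opening and the grip force at its end, in the units of the state.
- ctrl.sense(): the state, without advancing time (a new reading comes with each control period).
- ctrl.capture(name): name is "side" or "top"; returns a dict with "img" (384x512x3 uint8, red, green, blue), "camera_matrix" (3x3 intrinsics, pixels), "k1" (the pictures are not rectified: a ray, as slopes to the right and down, at radius r is drawn at 1 + k1 r^2 times it, then the intrinsics apply), "R" (3x3) and "t" (3): a world point X has camera coordinates R X + t. Camera axes: x right, y down, z forward; pixel columns grow to the right and rows downward; lengths in mm; the calibration is good to about 2 mm. A picture is of the moment at which its call begins. There is no depth.
- ctrl.finish_job(): hands the job in; it is judged then, once.
Trained networks look in a picture, given as the dict that the camera call returned (one of the last four; its "shot" number tells which), for a name from the list of things; names that differ only in an ending like _2 or _b are one class to them, and where a whole thing is asked for, a point or a joint stands for the part that bears it (a point fixed in the world has none). Each returns a list of dicts, best first, with "score" (0 to 1); they miss things now and then, are a little off and sometimes report something else, mostly with a low value. They report only what shows in the picture. A call takes as long as a camera call. They do not tell look-alikes from the thing itself.
- ctrl.boxes_of(query, picture): "extent" ([left, top, width, height] in pixels, round what is visible of it).
- ctrl.landmark_of(query, picture): "point" ([column, row] in pixels: a listed point, or the origin of a listed thing).
The state is a dict: "time_s": time; "joints": joint angles; "dq": joint speeds; "tau": joint torques, N m; "eef_pos": TCP position; "ee_rot": TCP orientation; "force": force on the tool from outside, world axes, zero at the start; "wrist_torque": the same for the moment, N m; "grip_width": opening from 0.0 (shut) to 1.0 (fully open); "grip_force": force on a finger pad.
Only numpy, scipy, OpenCV 4.12 (cv2) and the standard library are available. Lean on these libraries where they do the work, as an engineer would, in place of code of your own. Each camera call takes 0.05 s, during which the arm holds its last target. There are 200 camera calls.

### The job

The board in the vise needs flux, but the flux tin is boxed in at the back of the black bottle tray. Stand the three bottles in front of it aside, upright in the steel tray, then set the flux tin flat in the round dish of the soldering pad, and after that put each bottle back upright on the very disc it came from. Leave the brass-wool pot and the blue-lidded tub where they are, and do not tip any of these things over.

Things in the scene. Friction and masses are not known exactly. Their poses are not given: they have to be found in the camera images.
- dispenser: Alcohol dispenser: white round bottle, 48 mm in diameter, 86 mm tall, with a wide steel lid on top, 38 mm in diameter, straight-sided from 92 to 122 mm above the underside (grip here). About 0.2 kg. Closed, upright; origin at the centre of its underside, z up. Starts on one of the bottle tray's three bottle discs, drawn at random.
- nozzle_bottle: Slim round white bottle, 40 mm in diameter, 84 mm tall, sloping shoulder; black cap 22 mm in diameter, straight-sided from 95 to 122 mm above the underside (grip here), with a thin pointed nozzle up to 142 mm. About 0.13 kg. Closed, upright; origin at the centre of its underside, z up. Starts on one of the bottle tray's three bottle discs, drawn at random.
- square_bottle: White bottle of square section, 40 by 40 mm, 86 mm tall (x, y normal to its flat sides); round black screw cap 30 mm in diameter, straight-sided from 95 to 122 mm above the underside (grip here). About 0.18 kg. Closed, upright; origin at the centre of its underside, z up. Starts on one of the bottle tray's three bottle discs, drawn at random.
- flux_tin: Flux tin: low round aluminium tin with a screw lid, 44 mm in diameter, 30 mm high, straight-sided, about 0.06 kg. Origin at the centre of its underside, z up. Starts at the back of the bottle tray, behind and between the three bottles, 7 mm from the tray's raised back.
- bottle_tray: Fixed black tray, 130 (x) by 290 mm (y); origin at its underside's centre, x to its raised back (50 mm high). Floor 5 mm above the origin, other lips 12 mm high. Flush grey discs: tin (x 32, y 0 mm); bottles, 52 mm across: (10, 49), (10, -49) beside and ahead of the tin, (-22, 0) in front of it. Each stands within 2 mm of its disc's centre, bodies only 5 to 15 mm apart.
- steel_tray: Side tray, fixed, empty: plain open steel tray, 210 mm (its x) by 110 mm (its y), rim 16 mm high, walls 3 mm. Origin at the centre of its underside, z up; inner floor 3 mm above the origin. Stands to the left or right of the bottle tray.
- solder_pad: Soldering pad, fixed: blue-grey silicone, 220 (x) by 130 mm (y), across the bottle tray from the steel tray. Origin at its underside, below the centre of the round dish in its middle: dish floor 5 mm and rim 10 mm above the origin, inner diameter 68 mm. Board vise with green board, 62 mm high, at the +x end, 67 mm and more from the dish centre; 9 mm high screw compartments at the -x end.
- tip_cleaner: Bystander: black round pot, 47 mm in diameter, 40 mm high, filled with brass wool, loose at one end of the bottle tray. Origin at the centre of its underside. To be left alone.
- paste_tub: Bystander: white tub with a wider blue lid, 46 mm in diameter, 50 mm high, loose at the other end of the bottle tray. Origin at the centre of its underside. To be left alone.
Mind the look-alikes: they are no part of the job. What is meant by the flux_tin is not green or red, and is the smaller of those in its own colour.

How it is judged:
By the outcome, as a careful person would: the job done as asked, in the order asked, and still so for the second after the job is handed in, with the robot touching nothing.
It also fails if it takes over 141 s, if anything falls off the work surface, if the arm or the gripper's body presses on something with over 40 N, if the wrist force passes 120 N, or if a joint passes its speed limit or range.

## Working session

There is one attempt and no reset: what is moved stays moved. The work goes in short steps, Python scripts to look and compute and a tool call to move; the robot and the scene stay as the last step left them, time stands still between calls to the robot, and variables do not carry over. Pictures are saved under pics/ and viewed, at most 14 in all, crops included, and the job is handed in when it is done.

Besides the shell and the picture viewer there is one more tool, called after "Call:" as a command line: name --pt "numbers of a row" for each row, then --argument value for the rest. send_rows: Moves the arm, as the interface text tells. Its arguments: {"type":"object","properties":{"targets":{"type":"array"},"squeeze":{"type":"number"}},"required":["targets"]}

```bash
mkdir -p pics; ls
cat > h.py <<'E'
from rig import ctrl
import numpy as np, cv2
def px2w(p,z,c):
    K=np.array(c["camera_matrix"]);R=np.array(c["R"]);t=np.array(c["t"])
    d=np.array([(p[0]-K[0,2])/K[0,0],(p[1]-K[1,2])/K[1,1]]);u=d.copy()
    for _ in range(20): u=d/(1+c["k1"]*(u@u))
    r=R.T@np.array([u[0],u[1],1]);o=-R.T@t
    return o+r*(z-o[2])/r[2]
def w2px(X,c):
    K=np.array(c["camera_matrix"]);X=np.array(c["R"])@np.array(X,float)+np.array(c["t"])
    u=X[:2]/X[2];u=u*(1+c["k1"]*(u@u))
    return [K[0,0]*u[0]+K[0,2],K[1,1]*u[1]+K[1,2]]
def save(c,n): cv2.imwrite(f"pics/{n}.png",cv2.cvtColor(c["img"],cv2.COLOR_RGB2BGR))
E
python3 - <<'E'
from h import *
np.set_printoptions(precision=1,suppress=True)
print(ctrl.sense())
for n in("top","side"):
    c=ctrl.capture(n);save(c,n+"0")
    print(n,"cam at",-np.array(c["R"]).T@np.array(c["t"]))
    for q in["dispenser","nozzle_bottle","square_bottle","flux_tin","bottle_tray","steel_tray","solder_pad","tip_cleaner","paste_tub"]:
        for r in ctrl.landmark_of(q,c)[:3]:
            z={"bottle_tray":0,"steel_tray":0,"solder_pad":0}.get(q,5)
            if q in("tip_cleaner","paste_tub"):z=0
            print(q,round(r["score"],2),np.array(r["point"]),px2w(r["point"],z,c)[:2])
        print("   box",[(round(b["score"],2),np.array(b["extent"]).round()) for b in ctrl.boxes_of(q,c)[:3]])
E
```

```text
pics
{'time_s': 0.0, 'joints': array([ 0.9,  0.3,  1.5,  0. ,  1.3, -0.2]), 'dq': array([ 0.,  0.,  0.,  0., -0.,  0.]), 'tau': array([  0. , -41.2, -26. ,  -0. ,   0. ,  -0. ]), 'eef_pos': array([225.3, 473.9, 230.7]), 'ee_rot': array([-0. ,  0.2,  1. , -0. ]), 'force': array([ 0.1,  0.1, -0.4]), 'wrist_torque': array([-0. ,  0. ,  0.1]), 'grip_force': 0.0, 'grip_width': 0.9974457753601274}
top cam at [435.3 -15.2 860.1]
dispenser 0.68 [239.7 187.4] [568.9  13. ]
dispenser 0.24 [399.3 214.8] [ 496.1 -343.8]
   box [(0.66, array([224., 170.,  23.,  29.]))]
nozzle_bottle 0.57 [219.2 173.3] [602.8  58.9]
   box [(0.91, array([204., 153.,  23.,  27.]))]
square_bottle 0.62 [259.2 178.7] [587.6 -31.7]
   box [(0.57, array([252., 158.,  21.,  31.]))]
flux_tin 0.91 [333.5 241.9] [ 440.3 -192.3]
flux_tin 0.81 [242.5 163. ] [625.1   5.3]
flux_tin 0.65 [129.2 140. ] [687.3 265.7]
   box [(0.93, array([321., 230.,  34.,  31.])), (0.85, array([110., 124.,  31.,  35.])), (0.84, array([233., 153.,  22.,  19.]))]
bottle_tray 0.94 [240.9 177.6] [592.3   9.9]
   box [(0.57, array([172., 136., 140.,  
[... 1062 characters left out ...]
6.6] [ 623.6 -187.7]
   box [(0.83, array([236., 120.,  19.,  20.])), (0.8, array([243., 252.,  30.,  34.])), (0.69, array([313., 224.,  19.,  22.]))]
bottle_tray 0.9 [260.4 195.1] [583.   16.8]
   box [(0.75, array([227., 147.,  82.,  91.]))]
steel_tray 0.58 [186.  150.9] [495.2 304.3]
steel_tray 0.55 [274.8 223.4] [557.9 -88.9]
   box [(0.97, array([150., 128.,  76.,  40.]))]
solder_pad 0.74 [321.8 309. ] [ 505.3 -340.3]
   box [(0.73, array([263., 257., 112., 106.]))]
tip_cleaner 0.6 [237.7 168.8] [586.8 144.9]
   box [(0.6, array([230., 153.,  19.,  18.]))]
paste_tub 0.63 [276. 222.] [563.2 -86.7]
paste_tub 0.62 [258.2 192.3] [583.9  29.3]
   box [(0.75, array([268., 205.,  16.,  24.]))]
```

Run:
```python
import cv2
a=cv2.imread("pics/top0.png")
cv2.imwrite("pics/topc.png",cv2.resize(a[110:290,60:450],None,fx=2.05,fy=2.05,interpolation=cv2.INTER_CUBIC))
cv2.imwrite("pics/topd.png",cv2.resize(a[130:225,165:310],None,fx=5.5,fy=5.5,interpolation=cv2.INTER_CUBIC))
```

```text
(no output)
```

View pics/topc.png

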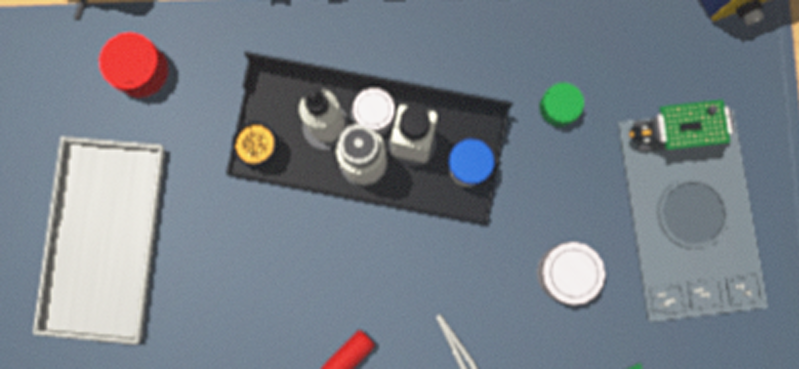

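View pics/topd.png

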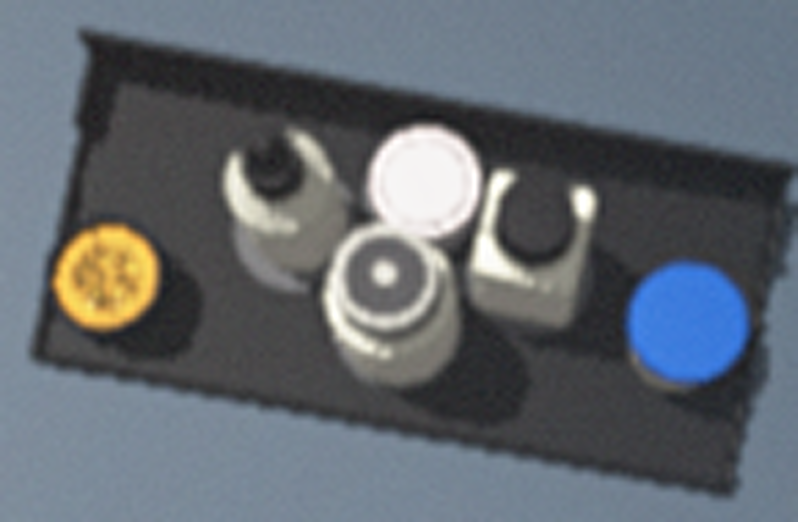

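View pics/side0.png

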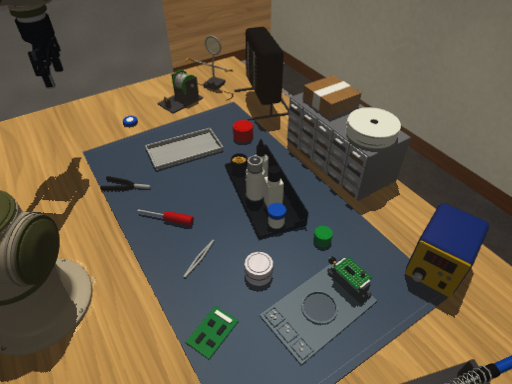

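The target tin is the small white/aluminium one at the tray's back, at (242,163) in the top view. The larger one at (333,242) and the red and green ones are look-alikes. The dispenser is on the front disc (235,180), the nozzle bottle on the left (+y) and the square bottle on the right. The steel tray is at the left and the pad at the right.

Run:
```python
from h import *
from scipy.spatial.transform import Rotation as Ro
np.set_printoptions(precision=1,suppress=True)
c=ctrl.capture("top")
T=lambda p:(p[0]/2.05+60-.25,p[1]/2.05+110-.25)
D=lambda p:(p[0]/5.5+165-.4,p[1]/5.5+130-.4)
def fit(px,loc):
    w=np.array([px2w(p,l[2],c)[:2] for p,l in zip(px,loc)]);l=np.array(loc,float)[:,:2]
    lc,wc=l.mean(0),w.mean(0);a=l-lc;b=w-wc
    th=np.arctan2((a[:,0]*b[:,1]-a[:,1]*b[:,0]).sum(),(a*b).sum())
    R=np.array([[np.cos(th),-np.sin(th)],[np.sin(th),np.cos(th)]]);t=wc-R@lc
    print("yaw",th.round(4),"t",t,"res",(w-(l@R.T+t)).ravel());return R,t
print("tray");R,t=fit([D(p) for p in[(35,358),(733,492),(793,165),(82,33)]],[(-65,145,12),(-65,-145,12),(65,-145,50),(65,145,50)])
for n,d in dict(tin=(32,0),nozzle=(10,49),square=(10,-49),disp=(-22,0)).items():print(n,R@d+t)
print("steel");R,t=fit([T(p) for p in[(62,137),(163,146),(138,342),(35,332)]],[(105,55,16),(105,-55,16),(-105,-55,16),(-105,55,16)])
for a in(-65,0,65):print(a,R@(a,0)+t)
print("pad");fit([T(p) for p in[(619,122),(738,107),(767,306),(650,320)]],[(110,65,5),(110,-65,5),(-110,-65,5),(-110,65,5)])
print("dish",px2w(T((693,214)),7,c))
print("tin",px2w(D((425,182)),35,c),"dispcap",px2w(D((383,270)),127,c),"sqcap",px2w(D((532,220)),127,c),"nozcap",px2w(D((270,165)),127,c))
s=ctrl.sense();print(Ro.from_quat(np.roll(s["ee_rot"],-1)).as_matrix())
```

```text
tray
yaw -0.2165 t [586.9  13.4] res [ 1.3 -1.6  0.7 -0.4 -0.9  2.7 -1.1 -0.7]
tin [618.2   6.6]
nozzle [607.2  59.2]
square [586.1 -36.6]
disp [565.4  18.2]
steel
yaw -0.1159 t [490.  306.1] res [ 1.3  1.3  0.6 -1.4 -1.2 -0.8 -0.7  0.8]
-65 [425.4 313.6]
0 [490.  306.1]
65 [554.5 298.6]
pad
yaw 0.0779 t [ 499.7 -341.4] res [-1.8  2.   1.4 -3.1  0.5  1.2 -0.2 -0.1]
dish [ 497.6 -339.8    7. ]
tin [619.2   5.9  35. ] dispcap [567.3  19.2 127. ] sqcap [583.8 -34.1 127. ] nozcap [606.5  58.6 127. ]
[[-0.9  0.4 -0. ]
 [ 0.4  0.9 -0. ]
 [ 0.  -0.  -1. ]]
```

```bash
cat >> h.py <<'E'
from scipy.spatial.transform import Rotation as Ro
def go(x,y,z,yaw=-0.2165):
    "print tool-frame shift (after turn) and turn to reach; yaw = world angle of the tray-x axis (tool x is minus that)"
    s=ctrl.sense();p=np.array(s["eef_pos"]);M=Ro.from_quat(np.roll(s["ee_rot"],-1)).as_matrix()
    G=np.array([[-np.cos(yaw),-np.sin(yaw),0],[-np.sin(yaw),np.cos(yaw),0],[0,0,-1]])
    print("t",s["time_s"],"p",p.round(1),"shift mm",(G.T@(np.array([x,y,z])-p)).round(1),"turn",Ro.from_matrix(M.T@G).as_rotvec().round(4),"F",np.round(s["force"],1),"w",round(s["grip_width"],3),"gf",round(s["grip_force"],1))
E
python3 -c "
from h import *
go(566.5,18.7,220)"
```

```text
t 1.95 p [225.4 474.1 231.3] shift mm [-430.9 -371.5   11.3] turn [-1.000e-04 -0.000e+00 -2.273e-01] F [0.3 0.6 0.1] w 0.999 gf 0.0
```

Call:
send_rows --pt "-0.3 0 0 0 0 0 -0.1137" --pt "-0.3 0 0 0 0 0 -0.1137" --pt "-0.3 -0.043 -0.037 0 0 0 0" --pt "-0.3 -0.043 -0.037 0 0 0 0" --pt "-0.3 -0.043 -0.037 0 0 0 0" --pt "-0.3 -0.043 -0.037 0 0 0 0" --pt "-0.3 -0.043 -0.037 0 0 0 0" --pt "-0.3 -0.043 -0.037 0 0 0 0" --pt "-0.3 -0.043 -0.037 0 0 0 0" --pt "-0.3 -0.043 -0.037 0 0 0 0" --squeeze 30

```text
time_s: 3.2
eef_pos: [498.8, 109.5, 231.5]
ee_rot: [0.0, 0.108, 0.994, 0.0]
force: [0.7, 0.3, 0.5]
grip_width: 0.647
grip_force: 0.0
```

Call:
send_rows --pt "-0.3 -0.043 -0.037 0 0 0 0" --pt "-0.3 -0.043 -0.037 0 0 0 0" --pt "-0.3 0 0 0 0 0 0" --pt "-0.3 0 0 0 0 0 0" --pt "-0.3 0 0 0 0 0 0" --pt "-0.3 0 0 0 0 0 0" --pt "-0.3 0 0 0 0 0 0" --pt "-0.3 0 0 0 0 0 0" --pt "-0.3 0 0 0 0 0 0" --pt "-0.3 0 0 0 0 0 0"

```text
time_s: 4.45
eef_pos: [566.0, 20.4, 231.3]
ee_rot: [-0.0, 0.108, 0.994, 0.0]
force: [0.1, -0.6, 0.1]
grip_width: 0.648
grip_force: 0.0
```

```bash
python3 -c "
from h import *
go(566.5,18.7,135)
c=ctrl.capture('top');save(c,'t1');c=ctrl.capture('side');cv2.imwrite('pics/s1.png',cv2.resize(c['img'][60:260,180:360,::-1],None,fx=3,fy=3))"
```

```text
t 4.45 p [566.   20.4 231.3] shift mm [-0.9 -1.6 96.3] turn [ 0.     -0.      0.0001] F [ 0.1 -0.6  0.1] w 0.648 gf 0.0
```

View pics/s1.png

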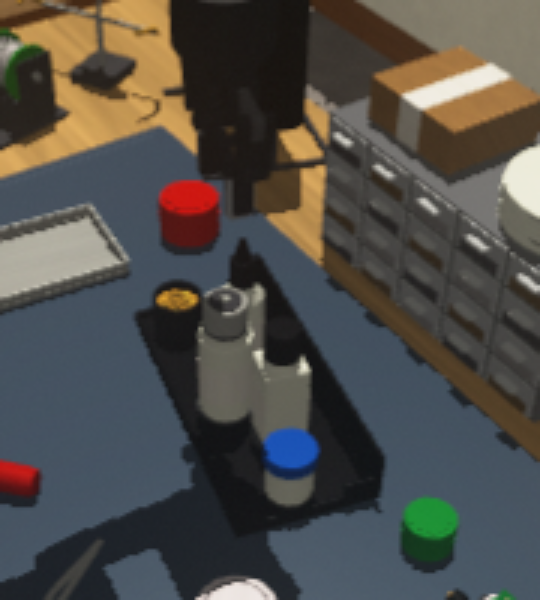

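Call:
send_rows --pt "-0.3 -0.001 -0.0015 0.035 0 0 0" --pt "-0.3 0 0 0.035 0 0 0" --pt "-0.3 0 0 0.03 0 0 0" --pt "-0.3 0 0 0.025 0 0 0" --pt "-0.3 0 0 0.016 0 0 0" --pt "-0.3 0 0 0 0 0 0" --pt "1 0 0 0 0 0 0" --pt "1 0 0 0 0 0 0" --pt "1 0 0 0 0 0 0" --pt "1 0 0 0 0 0 0"

```text
time_s: 5.8
eef_pos: [567.9, 18.6, 92.8]
ee_rot: [0.002, 0.108, 0.994, -0.0]
force: [-1.3, 1.0, 9.1]
grip_width: 0.438
grip_force: 53.6
```

Call:
send_rows --pt "1 0 0 -0.003 0 0 0" --pt "1 0 0 0 0 0 0" --pt "1 0 0 -0.02 0 0 0" --pt "1 0 0 -0.04 0 0 0" --pt "1 0 0 -0.04 0 0 0" --pt "1 0 0 -0.02 0 0 0" --pt "1 0 0 0 0 0 0" --pt "1 0 0 0 0 0 0" --pt "1 0 0 0 0 0 0" --pt "1 0 0 0 0 0 0"

```text
time_s: 7.05
eef_pos: [566.4, 18.8, 212.6]
ee_rot: [-0.001, 0.108, 0.994, 0.0]
force: [0.1, -0.1, -2.2]
grip_width: 0.439
grip_force: 51.3
```

```bash
python3 -c "
from h import *
go(427,313.5,210)
c=ctrl.capture('side');cv2.imwrite('pics/s2.png',cv2.resize(c['img'][60:260,180:360,::-1],None,fx=3,fy=3))"
```

```text
t 7.05 p [566.4  18.8 212.6] shift mm [199.5 257.9   2.6] turn [-0.0001 -0.0013  0.0001] F [ 0.1 -0.1 -2.2] w 0.439 gf 51.3
```

View pics/s2.png

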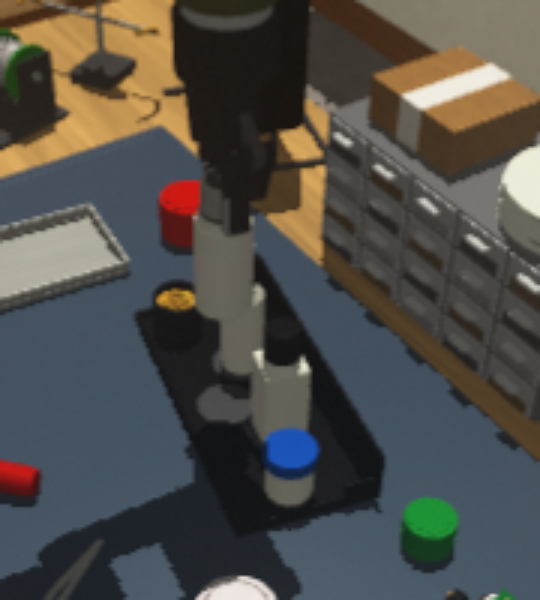

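Call:
send_rows --pt "1 0.012 0.016 0 0 0 0" --pt "1 0.025 0.032 0 0 0 0" --pt "1 0.03 0.039 0 0 0 0" --pt "1 0.03 0.039 0 0 0 0" --pt "1 0.03 0.039 0 0 0 0" --pt "1 0.03 0.039 0 0 0 0" --pt "1 0.025 0.032 0 0 0 0" --pt "1 0.0175 0.022 0 0 0 0" --pt "1 0 0 0 0 0 0" --pt "1 0 0 0 0 0 0"

```text
time_s: 8.35
eef_pos: [426.9, 313.5, 213.3]
ee_rot: [0.0, 0.108, 0.994, -0.0]
force: [0.8, -0.4, -1.5]
grip_width: 0.434
grip_force: 51.5
```

Call:
send_rows --pt "1 0 0 0.02 0 0 0" --pt "1 0 0 0.03 0 0 0" --pt "1 0 0 0.03 0 0 0" --pt "1 0 0 0.02 0 0 0" --pt "1 0 0 0.01 0 0 0" --pt "1 0 0 0.005 0 0 0" --pt "1 0 0 0.002 0 0 0" --pt "1 0 0 0.002 0 0 0" --pt "1 0 0 0 0 0 0" --pt "1 0 0 0 0 0 0"

```text
time_s: 9.6
eef_pos: [427.3, 313.6, 94.5]
ee_rot: [0.0, 0.108, 0.994, 0.0]
force: [-0.4, 0.5, -1.8]
grip_width: 0.432
grip_force: 51.6
```

Call:
send_rows --pt "1 0 0 0.001 0 0 0" --pt "1 0 0 0.001 0 0 0" --pt "1 0 0 0.001 0 0 0" --pt "1 0 0 0.001 0 0 0" --pt "1 0 0 0.0005 0 0 0" --pt "1 0 0 0 0 0 0" --pt "1 0 0 0 0 0 0" --pt "1 0 0 0 0 0 0" --pt "1 0 0 0 0 0 0" --pt "1 0 0 0 0 0 0"

```text
time_s: 10.85
eef_pos: [427.3, 313.7, 90.9]
ee_rot: [0.0, 0.108, 0.994, 0.0]
force: [-4.6, -1.9, 9.2]
grip_width: 0.441
grip_force: 54.2
```

Call:
send_rows --pt "-0.2 0 0 -0.001 0 0 0" --pt "-0.3 0 0 0 0 0 0" --pt "-0.3 0 0 0 0 0 0" --pt "-0.3 0 0 0 0 0 0" --pt "-0.3 0 0 -0.02 0 0 0" --pt "-0.3 0 0 -0.04 0 0 0" --pt "-0.3 0 0 -0.04 0 0 0" --pt "-0.3 0 0 -0.03 0 0 0" --pt "-0.3 0 0 0 0 0 0" --pt "-0.3 0 0 0 0 0 0"

```text
time_s: 12.1
eef_pos: [426.8, 313.4, 219.7]
ee_rot: [-0.001, 0.108, 0.994, -0.0]
force: [0.5, 0.0, -0.1]
grip_width: 0.652
grip_force: 0.0
```

```bash
python3 -c "
from h import *
go(606.8,58.9,220)
np.set_printoptions(precision=1,suppress=True)
for n in('top','side'):
    c=ctrl.capture(n)
    for q in('dispenser','nozzle_bottle','square_bottle','flux_tin'):
        print(n,q,[(round(r['score'],2),px2w(r['point'],5,c)[:2]) for r in ctrl.landmark_of(q,c)[:3]])
save(c,'s3')"
```

```text
t 12.1 p [426.8 313.4 219.7] shift mm [-230.5 -209.9   -0.3] turn [-0.001  -0.0013  0.    ] F [ 0.5  0.  -0.1] w 0.652 gf 0.0
top dispenser [(0.85, array([423.5, 312.8])), (0.3, array([584.9,  17.9]))]
top nozzle_bottle [(0.74, array([605.6,  59.3]))]
top square_bottle [(0.63, array([591.2, -34.5]))]
top flux_tin [(0.85, array([ 441.7, -189.7])), (0.77, array([681.7, 260. ])), (0.74, array([ 621.5, -203.7]))]
side dispenser [(0.72, array([427.6, 309.6]))]
side nozzle_bottle [(0.86, array([612.7,  74.4]))]
side square_bottle [(0.71, array([596.2, -17.6]))]
side flux_tin [(0.85, array([ 613.3, -197.6])), (0.73, array([679.8, 261.4])), (0.66, array([ 437.9, -193.8]))]
```

View pics/s3.png

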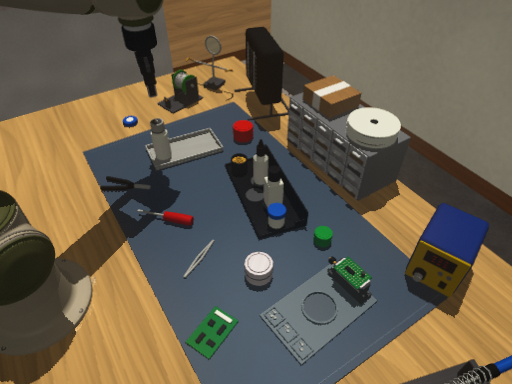

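Call:
send_rows --pt "-0.1 -0.017 -0.016 0 0 0 0" --pt "-0.1 -0.032 -0.029 0 0 0 0" --pt "-0.1 -0.038 -0.034 0 0 0 0" --pt "-0.1 -0.038 -0.034 0 0 0 0" --pt "-0.1 -0.038 -0.034 0 0 0 0" --pt "-0.1 -0.036 -0.033 0 0 0 0" --pt "-0.1 -0.0315 -0.03 0 0 0 0" --pt "-0.1 0 0 0 0 0 0" --pt "-0.1 0 0 0 0 0 0" --pt "-0.1 0 0 0 0 0 0"

```text
time_s: 13.85
eef_pos: [606.8, 60.0, 221.0]
ee_rot: [0.0, 0.107, 0.994, 0.0]
force: [0.4, 0.1, -0.8]
grip_width: 0.546
grip_force: 0.0
```

Call:
send_rows --pt "-0.1 0 0 0.02 0 0 0" --pt "-0.1 0 0 0.035 0 0 0" --pt "-0.1 0 0 0.035 0 0 0" --pt "-0.1 0 0 0.025 0 0 0" --pt "-0.1 0 0 0.009 0 0 0" --pt "-0.1 0 0 0 0 0 0" --pt "1 0 0 0 0 0 0" --pt "1 0 0 0 0 0 0" --pt "1 0 0 0 0 0 0" --pt "1 0 0 0 0 0 0"

```text
time_s: 15.1
eef_pos: [607.9, 59.2, 98.0]
ee_rot: [0.001, 0.108, 0.994, 0.0]
force: [-0.4, 2.1, 6.2]
grip_width: 0.247
grip_force: 29.6
```

Call:
send_rows --pt "1 0 0 -0.003 0 0 0" --pt "1 0 0 0 0 0 0" --pt "1 0 0 -0.02 0 0 0" --pt "1 0 0 -0.04 0 0 0" --pt "1 0 0 -0.04 0 0 0" --pt "1 0 0 -0.02 0 0 0" --pt "1 0 0 0 0 0 0" --pt "1 0 0 0 0 0 0" --pt "1 0 0 0 0 0 0" --pt "1 0 0 0 0 0 0"

```text
time_s: 16.35
eef_pos: [607.0, 59.0, 219.0]
ee_rot: [-0.001, 0.108, 0.994, -0.0]
force: [0.2, -0.1, -1.7]
grip_width: 0.245
grip_force: 29.5
```

```bash
python3 -c "
from h import *
go(492,306,215)"
```

```text
t 16.35 p [607.  59. 219.] shift mm [165.4 216.5   4. ] turn [-0.0002 -0.0013  0.0001] F [ 0.2 -0.1 -1.7] w 0.245 gf 29.5
```

Call:
send_rows --pt "1 0.012 0.0155 0 0 0 0" --pt "1 0.024 0.032 0 0 0 0" --pt "1 0.028 0.037 0 0 0 0" --pt "1 0.028 0.037 0 0 0 0" --pt "1 0.028 0.037 0 0 0 0" --pt "1 0.024 0.032 0 0 0 0" --pt "1 0.0215 0.026 0 0 0 0" --pt "1 0 0 0 0 0 0" --pt "1 0 0 0 0 0 0" --pt "1 0 0 0 0 0 0"

```text
time_s: 17.6
eef_pos: [492.3, 305.3, 219.8]
ee_rot: [-0.0, 0.108, 0.994, -0.0]
force: [-0.1, 0.4, -2.3]
grip_width: 0.251
grip_force: 29.6
```

Call:
send_rows --pt "1 0 0 0.02 0 0 0" --pt "1 0 0 0.03 0 0 0" --pt "1 0 0 0.03 0 0 0" --pt "1 0 0 0.025 0 0 0" --pt "1 0 0 0.01 0 0 0" --pt "1 0 0 0.004 0 0 0" --pt "1 0 0 0.002 0 0 0" --pt "1 0 0 0.001 0 0 0" --pt "1 0 0 0.0005 0 0 0" --pt "1 0 0 0 0 0 0"

```text
time_s: 18.85
eef_pos: [492.1, 306.0, 97.5]
ee_rot: [0.0, 0.108, 0.994, 0.0]
force: [-0.1, 1.4, -0.9]
grip_width: 0.249
grip_force: 29.6
```

Call:
send_rows --pt "1 0 0 0.001 0 0 0" --pt "1 0 0 0.001 0 0 0" --pt "1 0 0 0.0005 0 0 0" --pt "1 0 0 0 0 0 0" --pt "1 0 0 0 0 0 0" --pt "1 0 0 0 0 0 0" --pt "1 0 0 0 0 0 0" --pt "1 0 0 0 0 0 0" --pt "1 0 0 0 0 0 0" --pt "1 0 0 0 0 0 0"

```text
time_s: 20.1
eef_pos: [492.5, 306.2, 96.0]
ee_rot: [0.001, 0.108, 0.994, 0.0]
force: [-1.9, 0.7, 7.7]
grip_width: 0.248
grip_force: 30.4
```

Call:
send_rows --pt "0.1 0 0 -0.001 0 0 0" --pt "-0.2 0 0 0 0 0 0" --pt "-0.2 0 0 0 0 0 0" --pt "-0.2 0 0 0 0 0 0" --pt "-0.2 0 0 -0.02 0 0 0" --pt "-0.2 0 0 -0.04 0 0 0" --pt "-0.2 0 0 -0.04 0 0 0" --pt "-0.2 0 0 -0.024 0 0 0" --pt "-0.2 0 0 0 0 0 0" --pt "-0.2 0 0 0 0 0 0"

```text
time_s: 21.35
eef_pos: [491.6, 305.8, 218.5]
ee_rot: [-0.001, 0.108, 0.994, -0.0]
force: [0.3, -0.2, -0.2]
grip_width: 0.6
grip_force: 0.0
```

```bash
python3 -c "
from h import *
go(585.2,-35.2,220)
np.set_printoptions(precision=1,suppress=True)
for n in('top','side'):
    c=ctrl.capture(n)
    for q in('dispenser','nozzle_bottle','square_bottle'):
        print(n,q,[(round(r['score'],2),px2w(r['point'],5,c)[:2]) for r in ctrl.landmark_of(q,c)[:3]])"
```

```text
t 21.35 p [491.6 305.8 218.5] shift mm [-164.6 -312.9   -1.5] turn [-0.0011 -0.0017  0.0001] F [ 0.3 -0.2 -0.2] w 0.6 gf 0.0
top dispenser [(0.81, array([421. , 308.9]))]
top nozzle_bottle [(0.65, array([494.3, 308. ]))]
top square_bottle [(0.88, array([592.6, -34.8]))]
side dispenser [(0.62, array([433. , 308.4]))]
side nozzle_bottle [(0.74, array([499.5, 322. ]))]
side square_bottle [(0.68, array([588.3, -14.8]))]
```

Call:
send_rows --pt "-0.2 -0.012 -0.023 0 0 0 0" --pt "-0.2 -0.022 -0.042 0 0 0 0" --pt "-0.2 -0.026 -0.0495 0 0 0 0" --pt "-0.2 -0.026 -0.0495 0 0 0 0" --pt "-0.2 -0.026 -0.0495 0 0 0 0" --pt "-0.2 -0.026 -0.0495 0 0 0 0" --pt "-0.2 -0.0266 -0.05 0 0 0 0" --pt "-0.2 0 0 0 0 0 0" --pt "-0.2 0 0 0 0 0 0" --pt "-0.2 0 0 0 0 0 0"

```text
time_s: 23.0
eef_pos: [585.4, -33.8, 219.9]
ee_rot: [0.0, 0.107, 0.994, 0.0]
force: [-0.6, -0.3, 0.2]
grip_width: 0.6
grip_force: 0.0
```

Call:
send_rows --pt "-0.2 0 0 0.02 0 0 0" --pt "-0.2 0 0 0.035 0 0 0" --pt "-0.2 0 0 0.035 0 0 0" --pt "-0.2 0 0 0.025 0 0 0" --pt "-0.2 0 0 0.009 0 0 0" --pt "-0.2 0 0 0 0 0 0" --pt "1 0 0 0 0 0 0" --pt "1 0 0 0 0 0 0" --pt "1 0 0 0 0 0 0" --pt "1 0 0 0 0 0 0"

```text
time_s: 24.25
eef_pos: [586.3, -35.0, 97.1]
ee_rot: [0.001, 0.108, 0.994, -0.0]
force: [0.1, 1.6, 6.6]
grip_width: 0.341
grip_force: 29.6
```

Call:
send_rows --pt "1 0 0 -0.003 0 0 0" --pt "1 0 0 0 0 0 0" --pt "1 0 0 -0.02 0 0 0" --pt "1 0 0 -0.04 0 0 0" --pt "1 0 0 -0.04 0 0 0" --pt "1 0 0 -0.02 0 0 0" --pt "1 0 0 0 0 0 0" --pt "1 0 0 0 0 0 0" --pt "1 0 0 0 0 0 0" --pt "1 0 0 0 0 0 0"

```text
time_s: 25.5
eef_pos: [585.4, -35.0, 218.1]
ee_rot: [-0.001, 0.108, 0.994, 0.0]
force: [1.0, 0.0, -2.1]
grip_width: 0.347
grip_force: 30.0
```

```bash
python3 -c "
from h import *
go(555.5,298.5,215)"
```

```text
t 25.5 p [585.4 -35.  218.1] shift mm [100.9 319.3   3.1] turn [ 0.     -0.0012  0.0001] F [ 1.   0.  -2.1] w 0.347 gf 30.0
```

Call:
send_rows --pt "1 0.008 0.024 0 0 0 0" --pt "1 0.013 0.042 0 0 0 0" --pt "1 0.016 0.05 0 0 0 0" --pt "1 0.016 0.05 0 0 0 0" --pt "1 0.016 0.05 0 0 0 0" --pt "1 0.016 0.05 0 0 0 0" --pt "1 0.01 0.033 0 0 0 0" --pt "1 0.006 0.02 0 0 0 0" --pt "1 0 0 0 0 0 0" --pt "1 0 0 0 0 0 0"

```text
time_s: 26.75
eef_pos: [555.8, 297.1, 218.7]
ee_rot: [-0.0, 0.109, 0.994, -0.0]
force: [-0.2, -0.2, -2.6]
grip_width: 0.344
grip_force: 30.1
```

Call:
send_rows --pt "1 0 0 0.02 0 0 0" --pt "1 0 0 0.03 0 0 0" --pt "1 0 0 0.03 0 0 0" --pt "1 0 0 0.025 0 0 0" --pt "1 0 0 0.01 0 0 0" --pt "1 0 0 0.004 0 0 0" --pt "1 0 0 0.002 0 0 0" --pt "1 0 0 0.001 0 0 0" --pt "1 0 0 0.0005 0 0 0" --pt "1 0 0 0 0 0 0"

```text
time_s: 28.0
eef_pos: [555.5, 298.2, 96.5]
ee_rot: [0.0, 0.108, 0.994, 0.0]
force: [0.9, 0.4, -2.2]
grip_width: 0.342
grip_force: 30.1
```

Call:
send_rows --pt "1 0 0 0.001 0 0 0" --pt "1 0 0 0.001 0 0 0" --pt "1 0 0 0.0005 0 0 0" --pt "1 0 0 0 0 0 0" --pt "1 0 0 0 0 0 0" --pt "1 0 0 0 0 0 0" --pt "1 0 0 0 0 0 0" --pt "1 0 0 0 0 0 0" --pt "1 0 0 0 0 0 0" --pt "1 0 0 0 0 0 0"

```text
time_s: 29.25
eef_pos: [555.8, 298.4, 95.1]
ee_rot: [0.001, 0.108, 0.994, 0.0]
force: [-1.7, -0.2, 7.2]
grip_width: 0.339
grip_force: 31.0
```

Call:
send_rows --pt "0 0 0 -0.001 0 0 0" --pt "-0.3 0 0 0 0 0 0" --pt "-0.3 0 0 0 0 0 0" --pt "-0.3 0 0 0 0 0 0" --pt "-0.3 0 0 -0.02 0 0 0" --pt "-0.3 0 0 -0.04 0 0 0" --pt "-0.3 0 0 -0.04 0 0 0" --pt "-0.3 0 0 -0.024 0 0 0" --pt "-0.3 0 0 0 0 0 0" --pt "-0.3 0 0 0 0 0 0"

```text
time_s: 30.5
eef_pos: [555.0, 298.0, 217.2]
ee_rot: [-0.001, 0.108, 0.994, -0.0]
force: [0.1, 0.0, -0.5]
grip_width: 0.652
grip_force: 0.0
```

```bash
python3 -c "
from h import *
go(619,6.2,220)
c=ctrl.capture('top')
cv2.imwrite('pics/t4.png',cv2.resize(c['img'][110:290,60:450,::-1],None,fx=2.05,fy=2.05,interpolation=cv2.INTER_CUBIC))
cv2.imwrite('pics/t4d.png',cv2.resize(c['img'][130:225,165:310,::-1],None,fx=5.5,fy=5.5,interpolation=cv2.INTER_CUBIC))"
```

```text
t 30.5 p [555.  298.  217.2] shift mm [-125.2 -271.3   -2.8] turn [-0.0012 -0.002   0.0001] F [ 0.1  0.  -0.5] w 0.652 gf 0.0
```

View pics/t4d.png

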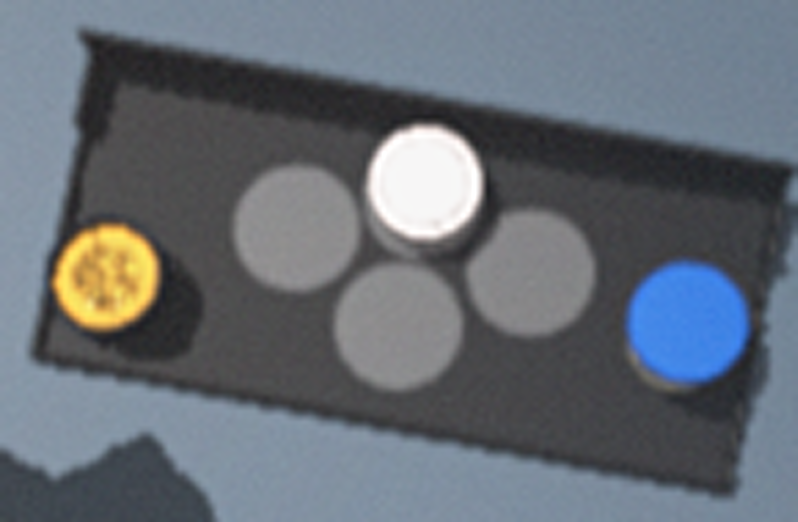

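View pics/t4.png

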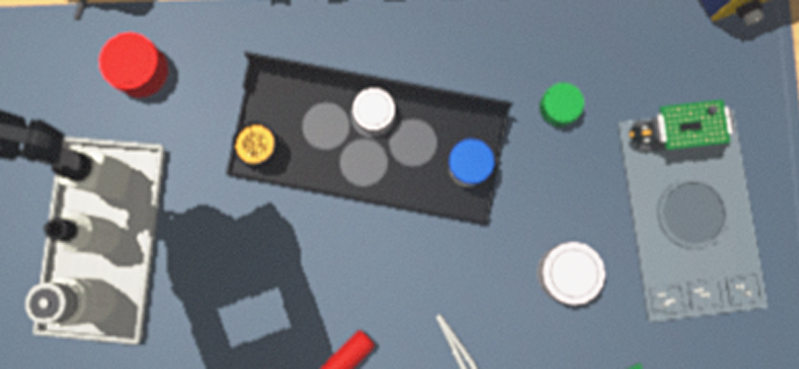

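The three bottles stand upright in the steel tray, and the discs are clear at (297,228), (398,327) and (531,272) in the crop. The tin's lid is at (425,183).

Run:
```python
from h import *
np.set_printoptions(precision=1,suppress=True)
c=ctrl.capture("top")
g=cv2.cvtColor(c["img"],cv2.COLOR_RGB2HSV)
a=c["img"].astype(int);m=((a.max(2)>95)&(a.max(2)<170)&(a.max(2)-a.min(2)<14)).astype(np.uint8)
m[:150]=0;m[210:]=0;m[:,:200]=0;m[:,280:]=0
n,l,s,ce=cv2.connectedComponentsWithStats(m)
for i in range(1,n):
    if s[i,4]>60: print(s[i],ce[i],px2w(ce[i],5,c)[:2])
D=lambda p:(p[0]/5.5+165-.4,p[1]/5.5+130-.4)
for p in((297,228),(398,327),(531,272)):print("disc",px2w(D(p),5,c)[:2])
print("tin",px2w(D((425,183)),35,c)[:2])
```

```text
[207 160  44  41 948] [228.3 179.4] [588.1  38.3]
[250 168  23  23 415] [261.2 179.3] [586.  -36.3]
disc [608.   60.2]
disc [565.3  19.3]
disc [586.6 -36.1]
tin [618.8   5.9]
```

Call:
send_rows --pt "-0.6 -0.009 -0.02 0 0 0 0" --pt "-0.6 -0.018 -0.04 0 0 0 0" --pt "-0.6 -0.022 -0.0475 0 0 0 0" --pt "-0.6 -0.022 -0.0475 0 0 0 0" --pt "-0.6 -0.022 -0.0475 0 0 0 0" --pt "-0.6 -0.018 -0.04 0 0 0 0" --pt "-0.6 -0.0142 -0.0288 0 0 0 0" --pt "-0.6 0 0 0.03 0 0 0" --pt "-0.6 0 0 0.03 0 0 0" --pt "-0.6 0 0 0 0 0 0"

```text
time_s: 31.85
eef_pos: [618.2, 5.4, 156.5]
ee_rot: [-0.003, 0.108, 0.994, 0.0]
force: [-0.4, -0.5, 0.6]
grip_width: 0.798
grip_force: 0.0
```

```bash
python3 -c "
from h import *
go(619,6.2,11)"
```

```text
t 31.85 p [618.2   5.4 156.5] shift mm [ -0.7   0.9 145.5] turn [-0.0004 -0.005  -0.0008] F [-0.4 -0.5  0.6] w 0.798 gf 0.0
```

Call:
send_rows --pt "-0.6 -0.0007 0.0007 0.025 0 0 0" --pt "-0.6 0 0 0.035 0 0 0" --pt "-0.6 0 0 0.035 0 0 0" --pt "-0.6 0 0 0.025 0 0 0" --pt "-0.6 0 0 0.015 0 0 0" --pt "-0.6 0 0 0.008 0 0 0" --pt "-0.6 0 0 0.005 0 0 0" --pt "-0.6 0 0 0.0015 0 0 0" --pt "-0.6 0 0 0 0 0 0" --pt "-0.6 0 0 0 0 0 0"

```text
time_s: 33.1
eef_pos: [620.5, 6.8, 9.7]
ee_rot: [0.0, 0.108, 0.994, -0.0]
force: [0.3, -0.3, 0.2]
grip_width: 0.794
grip_force: 0.0
```

Call:
send_rows --pt "1 0 0 0 0 0 0" --pt "1 0 0 0 0 0 0" --pt "1 0 0 0 0 0 0" --pt "1 0 0 0 0 0 0" --pt "1 0 0 0 0 0 0" --pt "1 0 0 0 0 0 0" --pt "1 0 0 -0.002 0 0 0" --pt "1 0 0 -0.01 0 0 0" --pt "1 0 0 -0.02 0 0 0" --pt "1 0 0 0 0 0 0"

```text
time_s: 34.35
eef_pos: [621.5, 6.7, 43.7]
ee_rot: [0.002, 0.108, 0.994, -0.0]
force: [0.2, -0.5, -0.5]
grip_width: 0.504
grip_force: 30.6
```

Call:
send_rows --pt "1 0 0 -0.03 0 0 0" --pt "1 0 0 -0.04 0 0 0" --pt "1 0 0 -0.03 0 0 0" --pt "1 0 0 0 0 0 0" --pt "1 0 0 0 0 0 0" --pt "1 0 0 0 0 0 0" --pt "1 0 0 0 0 0 0" --pt "1 0 0 0 0 0 0" --pt "1 0 0 0 0 0 0" --pt "1 0 0 0 0 0 0"

```text
time_s: 35.6
eef_pos: [620.3, 6.9, 141.3]
ee_rot: [-0.0, 0.108, 0.994, 0.0]
force: [0.1, -0.5, 0.3]
grip_width: 0.505
grip_force: 30.8
```

```bash
python3 -c "
from h import *
go(499.5,-340.5,10)"
```

```text
t 35.6 p [620.3   6.9 141.3] shift mm [  43.4 -365.2  131.3] turn [ 0.     -0.      0.0001] F [ 0.1 -0.5  0.3] w 0.505 gf 30.8
```

Call:
send_rows --pt "1 0.003 -0.025 0 0 0 0" --pt "1 0.0055 -0.047 0 0 0 0" --pt "1 0.0058 -0.049 0 0 0 0" --pt "1 0.0058 -0.049 0 0 0 0" --pt "1 0.0058 -0.049 0 0 0 0" --pt "1 0.0058 -0.049 0 0 0 0" --pt "1 0.0055 -0.047 0 0 0 0" --pt "1 0.0038 -0.032 0 0 0 0" --pt "1 0.0024 -0.0182 0 0 0 0" --pt "1 0 0 0 0 0 0"

```text
time_s: 36.85
eef_pos: [499.3, -340.9, 141.2]
ee_rot: [-0.0, 0.109, 0.994, 0.0]
force: [-0.3, 0.5, -0.3]
grip_width: 0.505
grip_force: 30.8
```

Call:
send_rows --pt "1 0 0 0 0 0 0" --pt "1 0 0 0.025 0 0 0" --pt "1 0 0 0.03 0 0 0" --pt "1 0 0 0.03 0 0 0" --pt "1 0 0 0 0 0 0" --pt "1 0 0 0 0 0 0" --pt "1 0 0 0 0 0 0" --pt "1 0 0 0 0 0 0" --pt "1 0 0 0 0 0 0" --pt "1 0 0 0 0 0 0"

```text
time_s: 38.1
eef_pos: [499.5, -340.6, 56.4]
ee_rot: [0.0, 0.108, 0.994, -0.0]
force: [0.9, -0.8, -0.0]
grip_width: 0.506
grip_force: 30.8
```

```bash
python3 -c "
from h import *
go(499.5,-340.5,10)
c=ctrl.capture('side');cv2.imwrite('pics/s5.png',cv2.resize(c['img'][210:370,230:400,::-1],None,fx=3.5,fy=3.5,interpolation=cv2.INTER_CUBIC))"
```

```text
t 38.1 p [ 499.5 -340.6   56.4] shift mm [ 0.   0.1 46.4] turn [-0.      0.0001  0.    ] F [ 0.9 -0.8 -0. ] w 0.506 gf 30.8
```

View pics/s5.png

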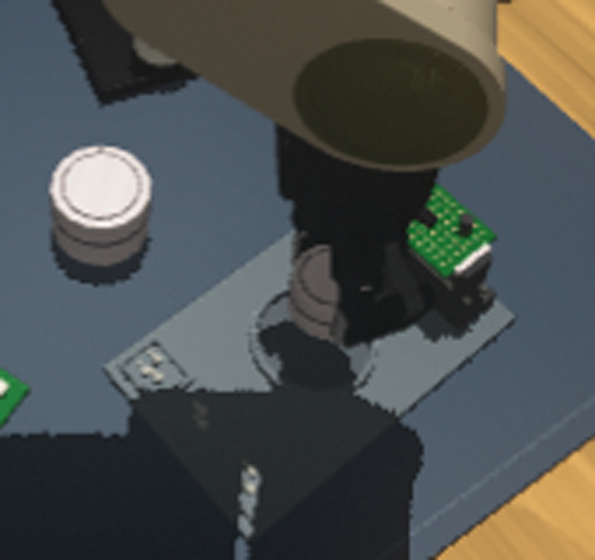

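The tin hangs above the dish at crop position (312,345), clear of the vise.

Call:
send_rows --pt "1 0 0 0.015 0 0 0" --pt "1 0 0 0.015 0 0 0" --pt "1 0 0 0.008 0 0 0" --pt "1 0 0 0.004 0 0 0" --pt "1 0 0 0.002 0 0 0" --pt "1 0 0 0.001 0 0 0" --pt "1 0 0 0.001 0 0 0" --pt "1 0 0 0 0 0 0" --pt "1 0 0 0 0 0 0" --pt "1 0 0 0 0 0 0"

```text
time_s: 39.4
eef_pos: [499.5, -340.5, 10.4]
ee_rot: [0.0, 0.108, 0.994, -0.0]
force: [0.7, -0.4, -0.5]
grip_width: 0.505
grip_force: 30.8
```

Call:
send_rows --pt "1 0 0 0.0005 0 0 0" --pt "1 0 0 0.0005 0 0 0" --pt "1 0 0 0.0005 0 0 0" --pt "1 0 0 0.0005 0 0 0" --pt "1 0 0 0 0 0 0" --pt "1 0 0 0 0 0 0" --pt "1 0 0 0 0 0 0" --pt "1 0 0 0 0 0 0" --pt "1 0 0 0 0 0 0" --pt "1 0 0 0 0 0 0"

```text
time_s: 40.65
eef_pos: [499.6, -340.5, 9.6]
ee_rot: [0.0, 0.108, 0.994, -0.0]
force: [-5.1, 3.3, 12.4]
grip_width: 0.509
grip_force: 31.8
```

Contact. Release, rise.

Call:
send_rows --pt "-0.2 0 0 -0.0015 0 0 0" --pt "-0.5 0 0 0 0 0 0" --pt "-0.6 0 0 0 0 0 0" --pt "-0.6 0 0 0 0 0 0" --pt "-0.6 0 0 -0.02 0 0 0" --pt "-0.6 0 0 -0.05 0 0 0" --pt "-0.6 0 0 -0.055 0 0 0" --pt "-0.6 0 0 -0.055 0 0 0" --pt "-0.6 0 0 -0.03 0 0 0" --pt "-0.6 0 0 0 0 0 0"

```text
time_s: 41.9
eef_pos: [500.1, -341.1, 222.1]
ee_rot: [0.002, 0.108, 0.994, -0.002]
force: [0.0, -0.6, -0.3]
grip_width: 0.803
grip_force: 0.0
```

```bash
python3 -c "
from h import *
go(555.5,298.4,221)
np.set_printoptions(precision=1,suppress=True)
for n in('top','side'):
    c=ctrl.capture(n)
    for q,z in(('flux_tin',5),('solder_pad',0),('square_bottle',3),('nozzle_bottle',3),('dispenser',3)):
        print(n,q,[(round(r['score'],2),px2w(r['point'],z,c)[:2]) for r in ctrl.landmark_of(q,c)[:4]])
cv2.imwrite('pics/s6.png',cv2.resize(c['img'][210:370,230:400,::-1],None,fx=3.5,fy=3.5,interpolation=cv2.INTER_CUBIC))"
```

```text
t 41.9 p [ 500.1 -341.1  222.1] shift mm [ 83.2 636.5   1.1] turn [-0.0026  0.0039  0.0001] F [ 0.  -0.6 -0.3] w 0.803 gf 0.0
top flux_tin [(0.94, array([ 499.1, -349.5])), (0.9, array([681.3, 269.1])), (0.75, array([ 616.6, -204.1])), (0.65, array([ 444.4, -187.9]))]
top solder_pad [(0.66, array([ 501.1, -342.3]))]
top square_bottle [(0.77, array([560.1, 300.2]))]
top nozzle_bottle []
top dispenser [(0.97, array([424.7, 310.4])), (0.75, array([562. , 303.6])), (0.67, array([ 496. , -338.7]))]
side flux_tin [(0.94, array([ 436.7, -189.2])), (0.82, array([ 619. , -198.8])), (0.71, array([ 497.7, -337.7])), (0.57, array([683.6, 260.9]))]
side solder_pad [(0.85, array([ 507.9, -342.2]))]
side square_bottle [(0.62, array([568. , 328.1]))]
side nozzle_bottle [(0.74, array([498.4, 309.5]))]
side dispenser [(0.96, array([420.2, 302.1]))]
```

View pics/s6.png

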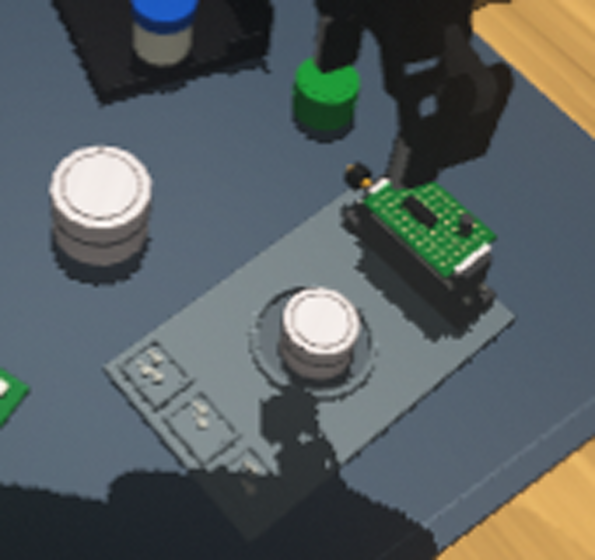

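The tin sits flat in the dish at crop position (318,335). Now the bottles go back, starting with the square one.

Call:
send_rows --pt "-0.2 0.003 0.023 0 0 0 0" --pt "-0.2 0.006 0.046 0 0 0 0" --pt "-0.2 0.0072 0.055 0 0 0 0" --pt "-0.2 0.0072 0.055 0 0 0 0" --pt "-0.2 0.0072 0.055 0 0 0 0" --pt "-0.2 0.0072 0.055 0 0 0 0" --pt "-0.2 0.0072 0.055 0 0 0 0" --pt "-0.2 0.0072 0.055 0 0 0 0" --pt "-0.2 0.0072 0.055 0 0 0 0" --pt "-0.2 0.0072 0.055 0 0 0 0"

```text
time_s: 43.75
eef_pos: [543.7, 172.8, 220.0]
ee_rot: [0.0, 0.108, 0.994, 0.0]
force: [0.8, -0.7, -0.6]
grip_width: 0.603
grip_force: 0.0
```

Call:
send_rows --pt "-0.2 0.0072 0.055 0 0 0 0" --pt "-0.2 0.006 0.046 0 0 0 0" --pt "-0.2 0.0034 0.0265 0 0 0 0" --pt "-0.2 0 0 0 0 0 0" --pt "-0.2 0 0 0 0 0 0" --pt "-0.2 0 0 0 0 0 0" --pt "-0.2 0 0 0 0 0 0" --pt "-0.2 0 0 0 0 0 0" --pt "-0.2 0 0 0 0 0 0" --pt "-0.2 0 0 0 0 0 0"

```text
time_s: 45.0
eef_pos: [554.9, 299.0, 219.8]
ee_rot: [-0.0, 0.108, 0.994, -0.0]
force: [0.2, -1.3, 0.9]
grip_width: 0.602
grip_force: 0.0
```

```bash
python3 -c "
from h import *
go(555.8,298.4,95)"
```

```text
t 45.0 p [554.9 299.  219.8] shift mm [ -1.   -0.4 124.8] turn [-0.     -0.      0.0001] F [ 0.2 -1.3  0.9] w 0.602 gf 0.0
```

Call:
send_rows --pt "-0.2 -0.0005 -0.0005 0.02 0 0 0" --pt "-0.2 0 0 0.035 0 0 0" --pt "-0.2 0 0 0.035 0 0 0" --pt "-0.2 0 0 0.025 0 0 0" --pt "-0.2 0 0 0.0095 0 0 0" --pt "-0.2 0 0 0 0 0 0" --pt "1 0 0 0 0 0 0" --pt "1 0 0 0 0 0 0" --pt "1 0 0 0 0 0 0" --pt "1 0 0 0 0 0 0"

```text
time_s: 46.25
eef_pos: [555.9, 298.7, 96.7]
ee_rot: [0.001, 0.108, 0.994, 0.001]
force: [-1.6, -0.2, 6.1]
grip_width: 0.344
grip_force: 29.9
```

Call:
send_rows --pt "1 0 0 -0.003 0 0 0" --pt "1 0 0 0 0 0 0" --pt "1 0 0 -0.02 0 0 0" --pt "1 0 0 -0.04 0 0 0" --pt "1 0 0 -0.04 0 0 0" --pt "1 0 0 -0.02 0 0 0" --pt "1 0 0 0 0 0 0" --pt "1 0 0 0 0 0 0" --pt "1 0 0 0 0 0 0" --pt "1 0 0 0 0 0 0"

```text
time_s: 47.5
eef_pos: [555.1, 298.4, 217.5]
ee_rot: [-0.001, 0.108, 0.994, -0.0]
force: [0.7, 0.0, -2.1]
grip_width: 0.341
grip_force: 30.0
```

```bash
python3 -c "
from h import *
go(586.4,-36,220)"
```

```text
t 47.5 p [555.1 298.4 217.5] shift mm [-102.4 -319.9   -2.5] turn [-0.0006 -0.0011  0.0001] F [ 0.7  0.  -2.1] w 0.341 gf 30.0
```

Call:
send_rows --pt "1 -0.008 -0.025 0 0 0 0" --pt "1 -0.0135 -0.042 0 0 0 0" --pt "1 -0.016 -0.05 0 0 0 0" --pt "1 -0.016 -0.05 0 0 0 0" --pt "1 -0.016 -0.05 0 0 0 0" --pt "1 -0.0159 -0.05 0 0 0 0" --pt "1 -0.011 -0.033 0 0 0 0" --pt "1 -0.006 -0.0199 0 0 0 0" --pt "1 0 0 0 0 0 0" --pt "1 0 0 0 0 0 0"

```text
time_s: 48.75
eef_pos: [586.6, -34.9, 218.2]
ee_rot: [-0.0, 0.107, 0.994, 0.0]
force: [-0.2, -0.8, -1.5]
grip_width: 0.344
grip_force: 30.1
```

Call:
send_rows --pt "1 0 0 0.02 0 0 0" --pt "1 0 0 0.03 0 0 0" --pt "1 0 0 0.03 0 0 0" --pt "1 0 0 0.025 0 0 0" --pt "1 0 0 0.008 0 0 0" --pt "1 0 0 0.003 0 0 0" --pt "1 0 0 0 0 0 0" --pt "1 0 0 0 0 0 0" --pt "1 0 0 0 0 0 0" --pt "1 0 0 0 0 0 0"

```text
time_s: 50.0
eef_pos: [586.7, -36.0, 102.5]
ee_rot: [0.0, 0.108, 0.994, -0.0]
force: [-0.5, 0.3, -1.7]
grip_width: 0.338
grip_force: 30.1
```

```bash
python3 -c "
from h import *
go(586.4,-36,98.5)"
```

```text
t 50.0 p [586.7 -36.  102.5] shift mm [ 0.3 -0.   4. ] turn [-0.      0.0003  0.0001] F [-0.5  0.3 -1.7] w 0.338 gf 30.1
```

Call:
send_rows --pt "1 0.0003 0 0.001 0 0 0" --pt "1 0 0 0.001 0 0 0" --pt "1 0 0 0.001 0 0 0" --pt "1 0 0 0.001 0 0 0" --pt "1 0 0 0.001 0 0 0" --pt "1 0 0 0 0 0 0" --pt "1 0 0 0 0 0 0" --pt "1 0 0 0 0 0 0" --pt "1 0 0 0 0 0 0" --pt "1 0 0 0 0 0 0"

```text
time_s: 51.25
eef_pos: [586.8, -36.0, 98.7]
ee_rot: [0.001, 0.108, 0.994, -0.0]
force: [-1.7, 0.0, 8.4]
grip_width: 0.341
grip_force: 31.3
```

Contact at the predicted height. Release, rise, then the nozzle bottle.

Call:
send_rows --pt "0 0 0 -0.001 0 0 0" --pt "-0.2 0 0 0 0 0 0" --pt "-0.2 0 0 0 0 0 0" --pt "-0.2 0 0 0 0 0 0" --pt "-0.2 0 0 -0.02 0 0 0" --pt "-0.2 0 0 -0.04 0 0 0" --pt "-0.2 0 0 -0.04 0 0 0" --pt "-0.2 0 0 -0.022 0 0 0" --pt "-0.2 0 0 0 0 0 0" --pt "-0.2 0 0 0 0 0 0"

```text
time_s: 52.5
eef_pos: [585.9, -35.8, 218.9]
ee_rot: [-0.001, 0.108, 0.994, 0.0]
force: [0.6, 0.4, 0.2]
grip_width: 0.604
grip_force: 0.0
```

```bash
python3 -c "
from h import *
go(492.3,306.1,220)"
```

```text
t 52.5 p [585.9 -35.8 218.9] shift mm [164.9 313.8  -1.1] turn [ 0.0001 -0.0021  0.0001] F [0.6 0.4 0.2] w 0.604 gf 0.0
```

Call:
send_rows --pt "-0.1 0.012 0.023 0 0 0 0" --pt "-0.1 0.022 0.042 0 0 0 0" --pt "-0.1 0.026 0.0495 0 0 0 0" --pt "-0.1 0.026 0.0495 0 0 0 0" --pt "-0.1 0.026 0.0495 0 0 0 0" --pt "-0.1 0.026 0.0495 0 0 0 0" --pt "-0.1 0.0169 0.032 0 0 0 0" --pt "-0.1 0.01 0.0188 0 0 0 0" --pt "-0.1 0 0 0 0 0 0" --pt "-0.1 0 0 0 0 0 0"

```text
time_s: 53.75
eef_pos: [492.7, 305.2, 219.5]
ee_rot: [-0.001, 0.108, 0.994, -0.0]
force: [0.6, -0.2, 0.1]
grip_width: 0.55
grip_force: 0.0
```

Call:
send_rows --pt "-0.1 0 0 0.02 0 0 0" --pt "-0.1 0 0 0.035 0 0 0" --pt "-0.1 0 0 0.035 0 0 0" --pt "-0.1 0 0 0.025 0 0 0" --pt "-0.1 0 0 0.008 0 0 0" --pt "-0.1 0 0 0 0 0 0" --pt "1 0 0 0 0 0 0" --pt "1 0 0 0 0 0 0" --pt "1 0 0 0 0 0 0" --pt "1 0 0 0 0 0 0"

```text
time_s: 55.0
eef_pos: [493.3, 306.2, 98.4]
ee_rot: [0.001, 0.108, 0.994, 0.0]
force: [0.1, -0.1, 7.0]
grip_width: 0.247
grip_force: 29.7
```

Call:
send_rows --pt "1 0 0 -0.003 0 0 0" --pt "1 0 0 0 0 0 0" --pt "1 0 0 -0.02 0 0 0" --pt "1 0 0 -0.04 0 0 0" --pt "1 0 0 -0.04 0 0 0" --pt "1 0 0 -0.02 0 0 0" --pt "1 0 0 0 0 0 0" --pt "1 0 0 0 0 0 0" --pt "1 0 0 0 0 0 0" --pt "1 0 0 0 0 0 0"

```text
time_s: 56.25
eef_pos: [492.5, 305.8, 219.6]
ee_rot: [-0.001, 0.108, 0.994, -0.0]
force: [0.1, -0.6, -1.4]
grip_width: 0.247
grip_force: 29.5
```

```bash
python3 -c "
from h import *
go(607.6,59.8,220)"
```

```text
t 56.25 p [492.5 305.8 219.6] shift mm [-165.3 -215.6   -0.4] turn [-0.0007 -0.001   0.0001] F [ 0.1 -0.6 -1.4] w 0.247 gf 29.5
```

Call:
send_rows --pt "1 -0.012 -0.0155 0 0 0 0" --pt "1 -0.024 -0.0315 0 0 0 0" --pt "1 -0.028 -0.0365 0 0 0 0" --pt "1 -0.028 -0.0365 0 0 0 0" --pt "1 -0.028 -0.0365 0 0 0 0" --pt "1 -0.024 -0.0315 0 0 0 0" --pt "1 -0.0133 -0.0176 0 0 0 0" --pt "1 -0.008 -0.01 0 0 0 0" --pt "1 0 0 0 0 0 0" --pt "1 0 0 0 0 0 0"

```text
time_s: 57.5
eef_pos: [607.5, 60.9, 220.4]
ee_rot: [-0.0, 0.107, 0.994, 0.0]
force: [-0.4, -0.0, -0.7]
grip_width: 0.251
grip_force: 29.6
```

Call:
send_rows --pt "1 0 0 0.02 0 0 0" --pt "1 0 0 0.03 0 0 0" --pt "1 0 0 0.03 0 0 0" --pt "1 0 0 0.025 0 0 0" --pt "1 0 0 0.008 0 0 0" --pt "1 0 0 0.003 0 0 0" --pt "1 0 0 0 0 0 0" --pt "1 0 0 0 0 0 0" --pt "1 0 0 0 0 0 0" --pt "1 0 0 0 0 0 0"

```text
time_s: 58.75
eef_pos: [607.9, 59.9, 104.5]
ee_rot: [0.0, 0.108, 0.994, 0.0]
force: [0.7, -0.8, -1.0]
grip_width: 0.247
grip_force: 29.5
```

```bash
python3 -c "
from h import *
go(607.8,59.8,100)"
```

```text
t 58.75 p [607.9  59.9 104.5] shift mm [ 0.1 -0.1  4.5] turn [0.     0.0003 0.0001] F [ 0.7 -0.8 -1. ] w 0.247 gf 29.5
```

Call:
send_rows --pt "1 0 0 0.001 0 0 0" --pt "1 0 0 0.001 0 0 0" --pt "1 0 0 0.001 0 0 0" --pt "1 0 0 0.001 0 0 0" --pt "1 0 0 0.001 0 0 0" --pt "1 0 0 0 0 0 0" --pt "1 0 0 0 0 0 0" --pt "1 0 0 0 0 0 0" --pt "1 0 0 0 0 0 0" --pt "1 0 0 0 0 0 0"

```text
time_s: 60.0
eef_pos: [608.2, 59.9, 100.5]
ee_rot: [0.001, 0.108, 0.994, -0.0]
force: [-1.8, -0.2, 6.9]
grip_width: 0.246
grip_force: 30.4
```

Call:
send_rows --pt "0.1 0 0 -0.001 0 0 0" --pt "-0.1 0 0 0 0 0 0" --pt "-0.1 0 0 0 0 0 0" --pt "-0.1 0 0 0 0 0 0" --pt "-0.1 0 0 -0.02 0 0 0" --pt "-0.1 0 0 -0.04 0 0 0" --pt "-0.1 0 0 -0.04 0 0 0" --pt "-0.1 0 0 -0.02 0 0 0" --pt "-0.1 0 0 0 0 0 0" --pt "-0.1 0 0 0 0 0 0"

```text
time_s: 61.25
eef_pos: [607.4, 59.9, 218.9]
ee_rot: [-0.001, 0.108, 0.994, -0.0]
force: [0.7, 0.2, -0.5]
grip_width: 0.551
grip_force: 0.0
```

```bash
python3 -c "
from h import *
go(427.2,313.6,220)"
```

```text
t 61.25 p [607.4  59.9 218.9] shift mm [230.5 209.1  -1.1] turn [-0.0003 -0.002   0.0001] F [ 0.7  0.2 -0.5] w 0.551 gf 0.0
```

Call:
send_rows --pt "-0.3 0.017 0.0155 0 0 0 0" --pt "-0.3 0.032 0.029 0 0 0 0" --pt "-0.3 0.038 0.0345 0 0 0 0" --pt "-0.3 0.038 0.0345 0 0 0 0" --pt "-0.3 0.038 0.0345 0 0 0 0" --pt "-0.3 0.034 0.0308 0 0 0 0" --pt "-0.3 0.0215 0.0195 0 0 0 0" --pt "-0.3 0.012 0.0108 0 0 0 0" --pt "-0.3 0 0 0 0 0 0" --pt "-0.3 0 0 0 0 0 0"

```text
time_s: 62.5
eef_pos: [428.2, 312.8, 220.0]
ee_rot: [-0.0, 0.108, 0.994, -0.0]
force: [0.1, 0.3, -0.4]
grip_width: 0.649
grip_force: 0.0
```

Call:
send_rows --pt "-0.3 0 0 0.02 0 0 0" --pt "-0.3 0 0 0.035 0 0 0" --pt "-0.3 0 0 0.035 0 0 0" --pt "-0.3 0 0 0.025 0 0 0" --pt "-0.3 0 0 0.012 0 0 0" --pt "-0.3 0 0 0 0 0 0" --pt "1 0 0 0 0 0 0" --pt "1 0 0 0 0 0 0" --pt "1 0 0 0 0 0 0" --pt "1 0 0 0 0 0 0"

```text
time_s: 63.75
eef_pos: [428.2, 313.7, 94.4]
ee_rot: [0.001, 0.108, 0.994, 0.0]
force: [-0.0, -2.6, 6.0]
grip_width: 0.434
grip_force: 30.5
```

Call:
send_rows --pt "1 0 0 -0.003 0 0 0" --pt "1 0 0 0 0 0 0" --pt "1 0 0 -0.02 0 0 0" --pt "1 0 0 -0.04 0 0 0" --pt "1 0 0 -0.04 0 0 0" --pt "1 0 0 -0.02 0 0 0" --pt "1 0 0 0 0 0 0" --pt "1 0 0 0 0 0 0" --pt "1 0 0 0 0 0 0" --pt "1 0 0 0 0 0 0"

```text
time_s: 65.0
eef_pos: [427.4, 313.5, 215.6]
ee_rot: [-0.001, 0.108, 0.994, -0.0]
force: [0.1, 0.2, -1.9]
grip_width: 0.438
grip_force: 30.8
```

```bash
python3 -c "
from h import *
go(566,19,220)
np.set_printoptions(precision=1,suppress=True)
c=ctrl.capture('top');cv2.imwrite('pics/t7.png',cv2.resize(c['img'][130:225,165:310,::-1],None,fx=5.5,fy=5.5,interpolation=cv2.INTER_CUBIC))"
```

```text
t 65.0 p [427.4 313.5 215.6] shift mm [-198.6 -257.9   -4.4] turn [-0.0007 -0.001   0.0001] F [ 0.1  0.2 -1.9] w 0.438 gf 30.8
```

View pics/t7.png

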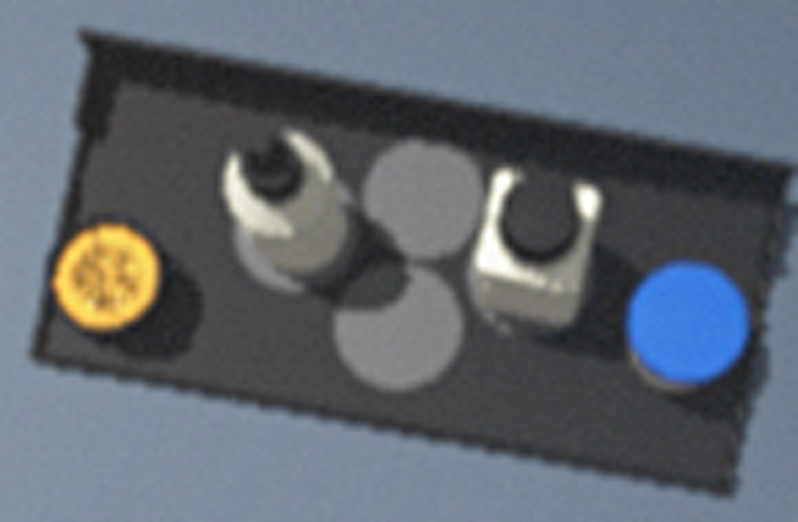

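Both bottles stand on their discs as at the start (nozzle bottle's cap at (270,165), square bottle's at (540,215)). The dispenser's disc at (398,327) is free.

Call:
send_rows --pt "1 -0.012 -0.016 0 0 0 0" --pt "1 -0.025 -0.0325 0 0 0 0" --pt "1 -0.03 -0.039 0 0 0 0" --pt "1 -0.03 -0.039 0 0 0 0" --pt "1 -0.03 -0.039 0 0 0 0" --pt "1 -0.03 -0.039 0 0 0 0" --pt "1 -0.025 -0.0325 0 0 0 0" --pt "1 -0.0166 -0.0209 0 0 0 0" --pt "1 0 0 0 0 0 0" --pt "1 0 0 0 0 0 0"

```text
time_s: 66.3
eef_pos: [565.9, 19.7, 216.1]
ee_rot: [-0.0, 0.108, 0.994, 0.0]
force: [0.3, 0.6, -1.9]
grip_width: 0.437
grip_force: 30.9
```

Call:
send_rows --pt "1 0 0 0.02 0 0 0" --pt "1 0 0 0.03 0 0 0" --pt "1 0 0 0.03 0 0 0" --pt "1 0 0 0.023 0 0 0" --pt "1 0 0 0.008 0 0 0" --pt "1 0 0 0.004 0 0 0" --pt "1 0 0 0 0 0 0" --pt "1 0 0 0 0 0 0" --pt "1 0 0 0 0 0 0" --pt "1 0 0 0 0 0 0"

```text
time_s: 67.55
eef_pos: [566.3, 19.0, 101.5]
ee_rot: [0.0, 0.108, 0.994, -0.0]
force: [0.2, 0.4, -2.3]
grip_width: 0.433
grip_force: 30.8
```

```bash
python3 -c "
from h import *
go(566.3,19,96)"
```

```text
t 67.55 p [566.3  19.  101.5] shift mm [-0.  -0.   5.5] turn [0.     0.0004 0.0001] F [ 0.2  0.4 -2.3] w 0.433 gf 30.8
```

Call:
send_rows --pt "1 0 0 0.001 0 0 0" --pt "1 0 0 0.001 0 0 0" --pt "1 0 0 0.001 0 0 0" --pt "1 0 0 0.001 0 0 0" --pt "1 0 0 0.001 0 0 0" --pt "1 0 0 0.001 0 0 0" --pt "1 0 0 0 0 0 0" --pt "1 0 0 0 0 0 0" --pt "1 0 0 0 0 0 0" --pt "1 0 0 0 0 0 0"

```text
time_s: 68.8
eef_pos: [566.6, 19.0, 96.5]
ee_rot: [0.001, 0.108, 0.994, -0.0]
force: [-3.0, -0.1, 6.6]
grip_width: 0.432
grip_force: 31.9
```

Call:
send_rows --pt "-0.1 0 0 -0.001 0 0 0" --pt "-0.3 0 0 0 0 0 0" --pt "-0.3 0 0 0 0 0 0" --pt "-0.3 0 0 0 0 0 0" --pt "-0.3 0 0 -0.02 0 0 0" --pt "-0.3 0 0 -0.04 0 0 0" --pt "-0.3 0 0 -0.04 0 0 0" --pt "-0.3 0 0 -0.03 0 0 0" --pt "-0.3 0.04 0 0 0 0 0" --pt "-0.3 0.04 0 0 0 0 0"

```text
time_s: 70.05
eef_pos: [487.1, 36.4, 226.3]
ee_rot: [0.0, 0.108, 0.994, 0.0]
force: [0.2, 0.2, 0.7]
grip_width: 0.649
grip_force: 0.0
```

Call:
send_rows --pt "-0.3 0.03 0.05 0 0 0 0" --pt "-0.3 0.03 0.05 0 0 0 0" --pt "-0.3 0.02 0.05 0 0 0 0" --pt "-0.3 0 0.05 0 0 0 0" --pt "-0.3 0 0.04 0 0 0 0" --pt "-0.3 0 0 0 0 0 0" --pt "-0.3 0 0 0 0 0 0" --pt "-0.3 0 0 0 0 0 0" --pt "-0.3 0 0 0 0 0 0" --pt "-0.3 0 0 0 0 0 0"

```text
time_s: 71.3
eef_pos: [461.5, 287.4, 226.4]
ee_rot: [0.0, 0.108, 0.994, 0.0]
force: [0.2, -0.7, -0.8]
grip_width: 0.648
grip_force: 0.0
```

```bash
python3 -c "
from h import *
c=ctrl.capture('top');a=cv2.resize(c['img'][125:225,165:310,::-1],None,fx=3.8,fy=3.8,interpolation=cv2.INTER_CUBIC)
c=ctrl.capture('side');b=cv2.resize(c['img'][130:340,220:370,::-1],None,fx=1.6,fy=1.81,interpolation=cv2.INTER_CUBIC)
cv2.imwrite('pics/fin.png',np.hstack([a,b]));print(a.shape,b.shape)"
```

```text
(380, 551, 3) (380, 240, 3)
```

View pics/fin.png

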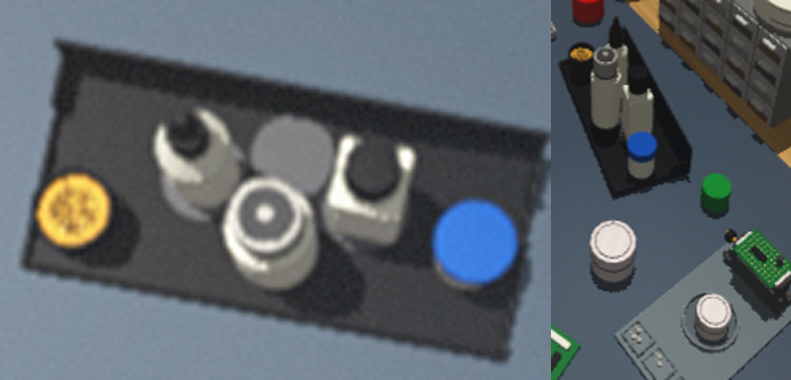

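All three bottles stand upright on their own discs, with the dispenser's lid at (265,215). The tin is flat in the dish, and the brass-wool pot and blue-lidded tub haven't moved. Handing in.

```bash
python3 -c "
from rig import ctrl
print(ctrl.finish_job())"
```

```text
the job is handed in; nothing more can be done
None
```

The job is handed in at about 71 s: the flux tin lies flat in the dish and all three bottles stand upright on their original discs; the final pictures show the pot and tub in place, but the judge's verdict was not shown.

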